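Gauge the heater well with the go pin

ROBOT

A 6-joint arm with a two-finger parallel gripper is mounted at the origin on a cart in front of the work surface, level with it; the furniture and walls round the work are solid. World frame = base frame: x ahead of the robot, y to its left, z up, the work surface at z = 0. Lengths are in mm, angles in rad, forces in N, time in s.
With the tool pointing down it reaches from about 325 to 850 mm from the base axis. Payload 4.4 kg.
Tool frame: the origin (TCP) lies midway between the tips of the shut fingers; the grasp point (between the pads) lies 19 mm behind it (tcp_to_grasp is the distance from the TCP to the grasp point, in mm); z points along the fingers, y is the line along which they close (so a half turn about z gives the same grasp; the last joint's range is limited). The gripper opens to 94 mm and grips with 3 to 60 N. Pads are 16 mm wide; open, the fingers measure 119 mm over their backs; the gripper's body (75 mm by 177 mm) begins 78 mm behind the grasp point.
Start: joints at [-1.343, 0.207, 1.542, -0, 1.393, -0.15], TCP at [212.626, -534.244, 205.447] pointing down, gripper open.
Joint ranges: [-2.73, 2.73], [-0.86, 2.22], [0.23, 2.46], [-1.11, 4.25], [0.08, 2.63], [-2.82, 2.82]. Speed limits (rad/s): [2.79, 2.79, 3.14, 3.14, 3.14, 3.14].

INTERFACE

Orientations are given as a unit quaternion [w, x, y, z].
In Python, from workcell import state, snapshot, get_calibration, close_job, trace, place_of, tcp_to_grasp gives the robot as it stands. The module is installed in compiled form; this text tells all that it offers.
- The arm moves only by the shell command python3 -m crank 'ROWS' [FORCE]. ROWS is a JSON object of lists of equal length, an entry for each row: "turn": the turn, a rotation vector about the tool's x, y, z in rad, a list of three; "xyz": the shift along the tool's x, y, z in cm, a list of three; "hand": the opening, from -1 (shut) to 1 (fully open). A call has 1 to 8 rows; each row is the pose to reach, as a shift and turn from the pose commanded when the call began, along the tool's axes at that moment; what a row does not reach only later rows make up. A row lasts 1/10 s, in which the tool goes at most 50 mm and 8.59 degrees, less where a joint would pass 70% of its speed; a pose out of reach is approached as far as the arm can. A call with a gripper value outside its range is refused whole. The fingers move at their own pace and stop on an object; FORCE is the grip in N (left out, the last holds). Time passes only in rows, so rows that repeat a pose let the fingers close. It gives the time, the measured TCP pose, the force, the opening and the grip force at its end, in the units of the state.
- state(): the state, without advancing time (a new reading comes with each control period).
- snapshot(name): name is "scene" or "top" or "wrist"; returns (picture, depth): 420x560x3 uint8, blue, green, red; 420x560 float32, mm along the optical axis (not along the pixel's ray), 0 where there is no reading.
- get_calibration(name): a dict with "fx", "fy", "cx", "cy" (pixels), "k1" (the pictures are not rectified: a ray, as slopes to the right and down, at radius r is drawn at 1 + k1 r^2 times it, then the intrinsics apply), "R" (3x3) and "t" (3): a world point X has camera coordinates R X + t; the wrist camera has in their place "hand_eye" (4x4, takes a point from camera to tool coordinates, whose origin is the TCP and whose axes are the flange's). Camera axes: x right, y down, z forward; pixel columns grow to the right and rows downward; lengths in mm; the calibration is good to about 2 mm. A picture is of the moment at which its call begins: read the wrist's pose just before it. get_calibration takes no time and is no camera call.
- close_job(): hands the job in; it is judged then, once.
Trained networks look in the newest picture that a camera, given by its name, has taken for a name from the list of things; names that differ only in an ending like _2 or _b are one class to them, and where a whole thing is asked for, a point or a joint stands for the part that bears it (a point fixed in the world has none). Each returns a list of dicts, best first, with "p" (0 to 1); they miss things now and then, are a little off and sometimes report something else, mostly with a low value. They report only what shows in the picture. A call takes as long as a camera call. They do not tell look-alikes from the thing itself.
- trace(camera, name): "region" (420x560 bool, what is visible of it) and "point" ([column, row] in pixels, amid what is visible of it).
- place_of(camera, name): "point" ([column, row] in pixels: a listed point, or the origin of a listed thing).
The state is a dict: "time": time; "joint_positions": joint angles; "dq": joint speeds; "effort": joint torques, N m; "position": TCP position; "eef_rot": TCP orientation; "force": force on the tool from outside, world axes, zero at the start; "wrist_torque": the same for the moment, N m; "opening": opening from 0.0 (shut) to 1.0 (fully open); "finger_force": force on a finger pad.
Only numpy, scipy, OpenCV 4.12 (cv2) and the standard library are available. Lean on these libraries where they do the work, as an engineer would, in place of code of your own. Each camera call takes 0.05 s, during which the arm holds its last target. There are 200 camera calls.

TASK

Check the well of the dry-block heater with the go gauge: take the green-gripped pin from its stand, tilt it some 15 degrees or more so that its lower edge goes into the round well first, feel for the well's wall, then straighten it and slide it fully home until its flange sits flat on the metal plate, and let go of it. The fit is tight and the plate with the well is clamped somewhere off the heater's middle, so work slowly, by feel, and never press the pin against the heater with more than 20 N. Leave the red-gripped pin in the stand and the green-capped bottle alone.

Things in the scene. Friction and masses are not known exactly. Their poses are not given: they have to be found in the camera images.
- go_pin: go gauge pin, 92 mm long, 70-130 g, loose: round steel shank 20.0 mm thick, 45 mm long (0.6 mm foot chamfer), then a steel flange 34 mm wide, 5 mm thick, then a green square grip 20 x 20 mm, 42 mm tall. Origin: centre of the foot; z along the pin to the grip, x and y square to the grip's faces. It stands upright in either hole of the stand, flange on the stand's top.
- go_pin_shoulder (a point): the centre of the flange's underside, 45 mm up the go pin from its foot; it lies on the plate's top when the pin is home
- nogo_pin: the no-go gauge pin: like the go pin but with a red grip and a shank 23 mm in diameter that does not fit the well; stands in the other hole of the stand; not to be moved
- pin_stand: grey stand on a black foot, 74 x 170 x 62 mm, fixed. Origin: centre of its underside, z up. Two holes 26 mm wide at y = +45 and -45 mm of its frame hold the pins loosely
- heater: white dry-block heater, 150 x 124 x 66 mm, fixed. Origin: centre of its underside, z up, -x its front with display. On it a flat aluminium slide plate, 114 (x) x 62 (y) mm, top 70 mm up, with one upright round well 21.2 mm wide, over 48 mm deep. The plate is clamped rigidly, but up to 14 mm off centre either way along the heater's x (exact in y): no reading tells it; feel or look.
- well_nominal (a point): fixed point on the heater: middle of the housing at the height of the plate's top (70 mm); the true well mouth (0.6 mm chamfer) is centred up to 14 mm from it along the heater's x axis, in the same plane. Axes as the heater's
- green_bottle: small brown dropper bottle with a green cap, 31 mm wide, 70 mm tall, loose; a bystander. Origin: centre of its underside
There are look-alikes about, which are no part of the job. What is shaped like the go_pin but purple is not meant.

How it is judged:
By the outcome, as a careful person would: the job done as asked, in the order asked, and still so for the second after the job is handed in, with the robot touching nothing.
It also fails if it takes over 67 s, if anything falls off the work surface, if the arm or the gripper's body presses on something with over 40 N, if the wrist force passes 120 N, or if a joint passes its speed limit or range.

## Working session

There is one attempt and no reset: what is moved stays moved. The work goes in short steps, Python scripts to look and compute and a shell command to move; the robot and the scene stay as the last step left them, time stands still between calls to the robot, and variables do not carry over. Pictures are saved under pics/ and viewed, at most 10 in all, crops included, and the job is handed in when it is done.

```bash
mkdir -p pics
cat > h.py <<'E'
import numpy as np, cv2, json
from workcell import *
from scipy.spatial.transform import Rotation as Ro
def q2R(q): return Ro.from_quat([q[1],q[2],q[3],q[0]]).as_matrix()
def ray(name,uv,st=None):
    c=get_calibration(name); xd=(np.array(uv,float)-[c["cx"],c["cy"]])/[c["fx"],c["fy"]]
    x=xd.copy()
    for _ in range(20): x=xd/(1+c["k1"]*(x@x))
    d=np.array([x[0],x[1],1.0])
    if "R" in c:
        R=np.array(c["R"]);t=np.array(c["t"]); return -R.T@t, R.T@d
    H=np.array(c["hand_eye"]); st=st or state(); T=q2R(st["eef_rot"])
    return T@H[:3,3]+np.array(st["position"]), T@H[:3,:3]@d
def at_z(name,uv,z,st=None):
    o,d=ray(name,uv,st); return o+d*(z-o[2])/d[2]
def at_depth(name,uv,dep,st=None):
    o,d=ray(name,uv,st); return o+d*dep
def cloud(name,depth,mask,st=None):
    v,u=np.nonzero(mask&(depth>0)); c=get_calibration(name)
    p=np.stack([u,v],1).astype(float); xd=(p-[c["cx"],c["cy"]])/[c["fx"],c["fy"]]; x=xd.copy()
    for _ in range(20): x=xd/(1+c["k1"]*(x**2).sum(1,keepdims=True))
    d=np.c_[x,np.ones(len(x))]*depth[v,u][:,None]
    if "R" in c: return (d-np.array(c["t"]))@np.array(c["R"])
    H=np.array(c["hand_eye"]); st=st or state(); T=q2R(st["eef_rot"])
    return (d@H[:3,:3].T+H[:3,3])@T.T+np.array(st["position"])
E
python3 - <<'E'
from h import *
print(state())
print(get_calibration("wrist")); print(tcp_to_grasp)
for n in("scene","top"):
    p,d=snapshot(n); cv2.imwrite(f"pics/{n}0.png",p); np.save(f"{n}0.npy",d)
    print(n,get_calibration(n)["R"],get_calibration(n)["t"])
    for t in("go_pin","nogo_pin","pin_stand","heater","green_bottle","well_nominal"):
        print(t,[(np.round(r["point"]),round(r["p"],2)) for r in place_of(n,t)][:4])
E
```

```text
{'time': 0.0, 'joint_positions': array([-1.34253270e+00,  2.07415111e-01,  1.54292158e+00,  1.37909289e-06,
        1.39347066e+00, -1.50520527e-01]), 'dq': array([-6.89041996e-04,  8.04412349e-05,  1.10165941e-03, -1.72146560e-04,
       -5.07948408e-04, -6.33219345e-04]), 'effort': array([ 7.66423436e-04, -3.70875978e+01, -2.81416941e+01,  6.98786206e-02,
        3.60008958e-02, -1.74857441e-04]), 'position': array([ 212.42890233, -533.47495252,  204.30892408]), 'eef_rot': array([-1.10654238e-03,  9.82118286e-01,  1.88261642e-01, -4.23555845e-05]), 'force': array([-0.42842693,  0.77528491, -0.74137154]), 'wrist_torque': array([-0.02888968, -0.02970742,  0.00420702]), 'finger_force': 0.0, 'opening': 1.0016697156597185}
{'fx': 373.60333432446083, 'fy': 373.60333432446083, 'cx': 279.7347907904909, 'cy': 209.40921243701567, 'k1': -0.09887701837458816, 'hand_eye': array([[ 9.48102139e-04, -9.65543519e-01, -2.60239915e-01,
         7.65172363e+01],
       [ 9.99999528e-01,  9.70686631e-04,  4.17365089e-05,
         9.64494946e-01],
       [ 2.12312990e-04, -2.60239831e-01,  9.65543984e-0
[... 374 characters left out ...]
64., 264.]), 0.65), (array([236., 276.]), 0.3)]
pin_stand [(array([250., 279.]), 0.65)]
heater [(array([299., 200.]), 0.74), (array([251., 281.]), 0.62)]
green_bottle [(array([316., 154.]), 0.7), (array([300., 180.]), 0.65)]
well_nominal [(array([301., 181.]), 0.68)]
top [[ 0.0103099  -0.99967716 -0.02322265]
 [-0.99752877 -0.00866808 -0.06972236]
 [ 0.06949856  0.02388409 -0.99729609]] [ -40.43271843  472.64977785 1337.81185535]
go_pin [(array([218., 249.]), 0.46), (array([318., 198.]), 0.21)]
nogo_pin [(array([231., 216.]), 0.59)]
pin_stand [(array([220., 216.]), 0.86)]
heater [(array([319., 198.]), 0.87)]
green_bottle [(array([389., 176.]), 0.63)]
well_nominal [(array([322., 195.]), 0.8)]
```

Run:
```python
import cv2,numpy as np
a=cv2.imread("pics/scene0.png"); b=cv2.imread("pics/top0.png")
cv2.imwrite("pics/s0c.png",cv2.resize(a[100:350,140:440],(720,600),interpolation=cv2.INTER_CUBIC))
cv2.imwrite("pics/t0c.png",cv2.resize(b[120:300,170:430],(780,540),interpolation=cv2.INTER_CUBIC))
```

```text
(no output)
```

View pics/s0c.png

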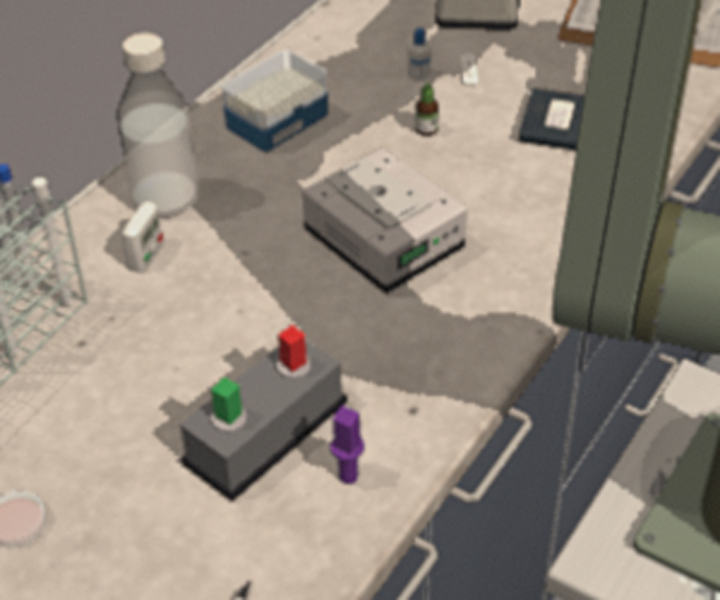

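View pics/t0c.png

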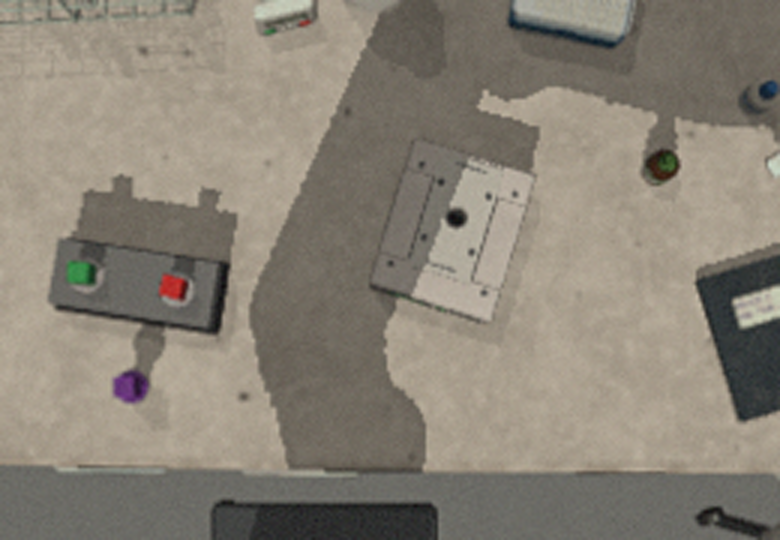

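The pictures show the stand on the left with the green pin (top-crop 82,272) and the red one (174,287), and the purple look-alike in front of them. The heater is in the middle with the dark well at top-crop (457,217), and the bottle is at (662,165). Next I'll measure from colour and depth.

Run:
```python
from h import *
b=cv2.imread("pics/top0.png"); a=cv2.imread("pics/scene0.png")
D={"top":np.load("top0.npy"),"scene":np.load("scene0.npy")}
for n,im in(("top",b),("scene",a)):
    hsv=cv2.cvtColor(im,cv2.COLOR_BGR2HSV); g=im.astype(int)
    gm=(g[...,1]>g[...,2]+40)&(g[...,1]>g[...,0]+30)
    rm=(g[...,2]>g[...,1]+80)&(g[...,2]>g[...,0]+80)
    for nm,m in(("green",gm),("red",rm)):
        k,l,s,c=cv2.connectedComponentsWithStats(m.astype(np.uint8))
        for i in range(1,k):
            if s[i,4]>15:
                P=cloud(n,D[n],l==i); t=P[P[:,2]>np.percentile(P[:,2],95)-4]
                print(n,nm,c[i].round(1),s[i,4],"all",np.median(P,0).round(1),"top",t.mean(0).round(1),len(t), t[:,2].max().round(1))
# clouds for heater, stand
P=cloud("top",D["top"],np.ones(D["top"].shape,bool))
st=state(); 
for nm,c0,zr in(("stand",(217,216),(50,75)),("heater",(320,195),(55,80))):
    p=at_z("top",c0,65)
    m=(np.hypot(P[:,0]-p[0],P[:,1]-p[1])<130)&(P[:,2]>zr[0])&(P[:,2]<zr[1])
    q=P[m]; r=cv2.minAreaRect(q[:,:2].astype(np.float32)); print(nm,len(q),r,"z",np.percentile(q[:,2],[5,50,95]).round(1))
    print(cv2.boxPoints(r).round(1).tolist(), q[:,:2].mean(0))
# well dark pixel
g=cv2.cvtColor(b,cv2.COLOR_BGR2GRAY); w=g[180:205,310:335]; m=w<70; v,u=np.nonzero(m); uv=(310+u.mean(),180+v.mean()); print("well",uv,m.sum(),at_z("top",uv,70))
print("well_nom net",at_z("top",(322,195),70), at_z("scene",(301,181),70))
```

```text
top green [195.6 210.2] 49 all [470.8 204.7 107.7] top [469.5 204.  110.7] 17 112.7
top red [226.7 215.2] 47 all [457.5 115.1 107.9] top [455.9 114.7 109.7] 23 113.7
scene green [234.3 266. ] 159 all [464.2 211.4  99. ] top [469.2 207.7 109.3] 50 112.7
scene red [262.3 243.6] 123 all [450.3 119.7 103.7] top [455.9 119.4 109.1] 46 113.7
stand 1095 ((422.1076965332031, 166.9893341064453), (160.31021118164062, 147.4629669189453), 81.58860778808594) z [55.8 61.2 66.7]
[[337.3999938964844, 98.5], [483.29998779296875, 76.9000015258789], [506.79998779296875, 235.5], [360.8999938964844, 257.1000061035156]] [460.43476683 158.54980781]
heater 2159 ((517.722412109375, -148.5892333984375), (124.28369903564453, 151.1954803466797), 73.23060607910156) z [60.7 66.3 72.1]
[[427.3999938964844, -186.3000030517578], [572.2000122070312, -229.89999389648438], [608.0, -110.9000015258789], [463.29998779296875, -67.30000305175781]] [ 516.75760731 -148.39113234]
well (np.float64(320.51612903225805), np.float64(191.74193548387098)) 31 [ 529.45911924 -148.61709901   70.        ]
well_nom net [ 520.06194659 -152.92051538   70.        ] [ 514.79402131 -149.24813855   70.        ]
```

```bash
cat >> h.py <<'E'
def Rt(yaw,tx=0,ty=0):
    # tool down, tool x at yaw deg; then tilt about tool x / y (deg)
    y=np.radians(yaw); x=np.array([np.cos(y),np.sin(y),0]); z=np.array([0,0,-1.]); 
    return np.c_[x,np.cross(z,x),z]@Ro.from_rotvec(np.radians([tx,ty,0])).as_matrix()
def plan(p,R,st=None):
    st=st or state(); T=q2R(st["eef_rot"])
    s=T.T@(np.array(p)-st["position"])/10; w=Ro.from_matrix(T.T@R).as_rotvec()
    print("t",round(st["time"],2),"pos",np.round(st["position"],1),"F",np.round(st["force"],1),"op",round(st["opening"],3),"shift cm",s.round(2),"turn",w.round(3))
E
python3 -c "
from h import *
plan((470,190,250),Rt(82))"
```

```text
t 0.7 pos [ 212.6 -534.3  205.5] F [-0.3 -0.2 -1. ] op 1.0 shift cm [ 50.7  -57.77  -4.46] turn [ 0.     0.    -1.052]
```

```bash
python3 -m crank '{"turn":[[0,0,-0.13],[0,0,-0.26],[0,0,-0.39],[0,0,-0.52],[0,0,-0.65],[0,0,-0.78],[0,0,-0.91],[0,0,-1.05]],"xyz":[[2.5,-3,-0.5],[5.5,-6.5,-1.5],[9,-10,-2.5],[12,-14,-4],[15,-17.5,-4.4],[18.5,-21,-4.4],[21.5,-25,-4.4],[25,-28.5,-4.4]],"hand":[1,1,1,1,1,1,1,1]}'
python3 -c "
from h import *
plan((470,190,250),Rt(82))"
```

```text
time: 1.5
position: [339.5, -175.2, 249.8]
eef_rot: [0.001, 0.754, 0.657, 0.0]
force: [0.7, -0.4, 0.8]
opening: 1.0
finger_force: 0.0
t 1.5 pos [ 339.5 -175.2  249.8] F [ 0.7 -0.4  0.8] op 1.0 shift cm [ 3.796e+01  7.920e+00 -3.000e-02] turn [0.001 0.001 0.002]
```

```bash
python3 -m crank '{"turn":[[0,0,0],[0,0,0],[0,0,0],[0,0,0],[0,0,0],[0,0,0],[0,0,0],[0,0,0]],"xyz":[[4.9,1,0],[9.7,2,0],[14.5,3,0],[19.3,4,0],[24.2,5,0],[29,6,0],[33.5,7,0],[38,7.9,0]],"hand":[1,0.6,0.4,0.4,0.4,0.4,0.4,0.4]}'
python3 - <<'E'
from h import *
st=state(); p,d=snapshot("wrist"); cv2.imwrite("pics/w1.png",p); np.save("w1.npy",d)
print(np.round(st["position"],1),st["eef_rot"])
g=p.astype(int); m=(g[...,1]>g[...,2]+40)&(g[...,1]>g[...,0]+30)
k,l,s,c=cv2.connectedComponentsWithStats(m.astype(np.uint8))
for i in range(1,k):
    if s[i,4]>50:
        P=cloud("wrist",d,l==i,st); print(c[i],s[i,4],np.percentile(P,[2,50,98],axis=0).round(1))
        t=P[np.abs(P[:,2]-np.percentile(P[:,2],95))<5]; r=cv2.minAreaRect(t[:,:2].astype(np.float32)); print("top",t.mean(0).round(1),r)
E
```

```text
time: 2.3
position: [471.9, 190.2, 249.7]
eef_rot: [0.0, 0.755, 0.655, 0.0]
force: [-0.1, -0.7, 1.0]
opening: 0.701
finger_force: 0.0
[471.9 190.2 249.7] [3.06590128e-04 7.55216750e-01 6.55474986e-01 3.31797694e-04]
[275.57618214 177.94921191] 571 [[462.8 196.8  84.9]
 [472.  207.6 109. ]
 [481.4 216.1 110.5]]
top [472.1 206.5 109. ] ((472.00372314453125, 206.26156616210938), (20.029809951782227, 19.75532341003418), 89.26651763916016)
```

View pics/w1.png

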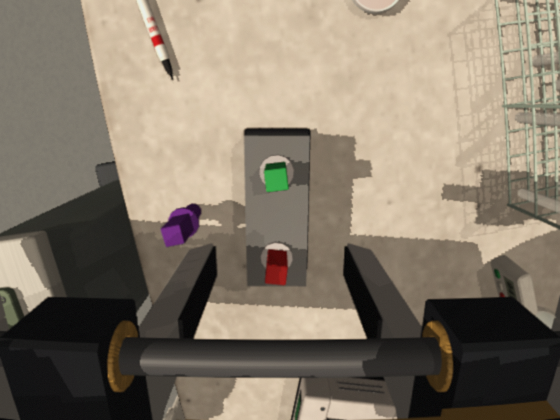

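The wrist view shows the green grip's top at (276,178), about 5 degrees rotated in the hand. The red pin is at (277,267), clear of where the fingers will go.

```bash
python3 -c "
from h import *
plan((472,206.3,130),Rt(88)); plan((472,206.3,72.5),Rt(88))"
```

```text
t 2.35 pos [473.3 196.  249.4] F [0.5 2.2 0.5] op 0.7 shift cm [ 0.93 -0.28 11.94] turn [ 0.002 -0.006 -0.102]
t 2.35 pos [473.3 196.  249.4] F [0.5 2.2 0.5] op 0.7 shift cm [ 0.89 -0.29 17.69] turn [ 0.002 -0.006 -0.102]
```

```bash
python3 -m crank '{"turn":[[0,0,-0.05],[0,0,-0.1],[0,0,-0.1],[0,0,-0.1],[0,0,-0.1],[0,0,-0.1]],"xyz":[[0.4,-0.1,3],[0.9,-0.3,6.5],[0.9,-0.3,9],[0.9,-0.3,9],[0.9,-0.3,9],[0.9,-0.3,9]],"hand":[0.5,0.3,0.2,0.2,0.2,0.2]}'
python3 - <<'E'
from h import *
st=state(); p,d=snapshot("wrist"); cv2.imwrite("pics/w2.png",p)
g=p.astype(int); m=(g[...,1]>g[...,2]+40)&(g[...,1]>g[...,0]+30)
k,l,s,c=cv2.connectedComponentsWithStats(m.astype(np.uint8))
for i in range(1,k):
    if s[i,4]>50:
        P=cloud("wrist",d,l==i,st)
        t=P[np.abs(P[:,2]-np.percentile(P[:,2],95))<5]; r=cv2.minAreaRect(t[:,:2].astype(np.float32)); print("top",c[i],t.mean(0).round(1),t[:,:2].min(0),t[:,:2].max(0),r)
plan((472,206.3,72.5),Rt(88))
E
```

```text
time: 2.95
position: [471.3, 197.4, 161.5]
eef_rot: [0.001, 0.722, 0.692, 0.002]
force: [0.4, 0.6, 1.1]
opening: 0.599
finger_force: 0.0
top [277.79132791 210.96928636] [472.1 206.7 109. ] [462.04784859 195.99493137] [481.96608624 216.28324973] ((472.08355712890625, 206.31869506835938), (19.91117286682129, 19.63176727294922), 87.4610824584961)
t 3.0 pos [471.5 197.5 161.7] F [0.3 0.9 0.6] op 0.598 shift cm [ 0.87 -0.02  8.92] turn [ 0.004 -0.001 -0.008]
```

View pics/w2.png

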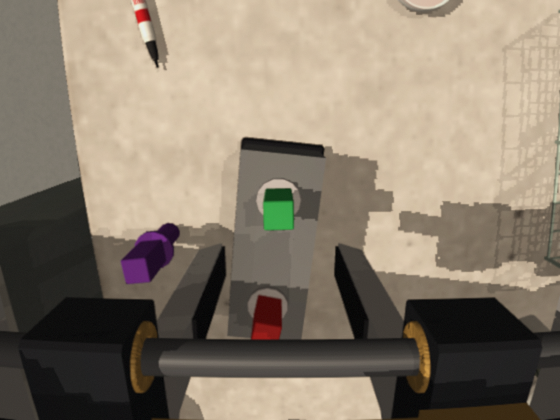

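The hand is now square to the green grip (278,211), so I'll descend and grasp.

```bash
python3 -m crank '{"turn":[[0,0,0],[0,0,0],[0,0,0],[0,0,0],[0,0,0],[0,0,0],[0,0,0],[0,0,0]],"xyz":[[0.5,0,1],[0.9,0,3],[0.9,0,5],[0.9,0,6.5],[0.9,0,7.7],[0.9,0,8.5],[0.9,0,8.8],[0.9,0,8.8]],"hand":[0.2,0.2,0.2,0.2,0.2,0.2,0.2,0.2]}' 35
python3 -c "
from h import *
plan((472,206.3,72.5),Rt(88))"
```

```text
time: 3.8
position: [470.3, 206.4, 71.4]
eef_rot: [-0.0, 0.722, 0.692, -0.0]
force: [0.5, -0.1, -1.4]
opening: 0.604
finger_force: 0.0
t 3.8 pos [470.3 206.4  71.4] F [ 0.5 -0.1 -1.4] op 0.604 shift cm [ 0.    0.17 -0.11] turn [-0.    -0.    -0.007]
```

```bash
python3 -m crank '{"turn":[[0,0,0],[0,0,0],[0,0,0],[0,0,0],[0,0,0],[0,0,0],[0,0,0],[0,0,0]],"xyz":[[0,0.15,-0.1],[0,0.15,-0.1],[0,0.15,-0.1],[0,0.15,-0.1],[0,0.15,-0.1],[0,0.15,-0.1],[0,0.15,-0.1],[0,0.15,-0.1]],"hand":[0.2,0,-0.3,-0.6,-0.9,-1,-1,-1]}' 35
python3 -c "
from h import *
plan((472,206.3,72.5),Rt(88))"
```

```text
time: 4.6
position: [471.6, 206.3, 72.5]
eef_rot: [-0.0, 0.722, 0.692, -0.0]
force: [0.5, 0.0, 1.9]
opening: 0.212
finger_force: 35.0
t 4.6 pos [471.6 206.3  72.5] F [0.5 0.  1.9] op 0.212 shift cm [0.   0.04 0.  ] turn [-0.    -0.    -0.007]
```

```bash
python3 -m crank '{"turn":[[0,0,0],[0,0,0],[0,0,0],[0,0,0],[0,0,0],[0,0,0],[0,0,0],[0,0,0]],"xyz":[[0,0,-0.3],[0,0,-1],[0,0,-2.2],[0,0,-4],[0,0,-6],[0,0,-8],[0,0,-9.5],[0,0,-10.5]],"hand":[-1,-1,-1,-1,-1,-1,-1,-1]}' 50
python3 -c "
from h import *
plan((527,-148,175),Rt(73.2))"
```

```text
time: 5.4
position: [472.7, 206.5, 180.0]
eef_rot: [0.001, 0.722, 0.692, 0.002]
force: [-0.3, 1.0, -0.7]
opening: 0.211
finger_force: 50.0
t 5.4 pos [472.7 206.5 180. ] F [-0.3  1.  -0.7] op 0.211 shift cm [-35.19   6.91   0.49] turn [ 0.003 -0.001  0.251]
```

```bash
python3 -m crank '{"turn":[[0,0,0.02],[0,0,0.05],[0,0,0.09],[0,0,0.13],[0,0,0.17],[0,0,0.21],[0,0,0.25],[0,0,0.25]],"xyz":[[-1.5,0.2,-0.5],[-4.5,0.6,-1],[-8.5,1,-1.5],[-13,1.5,-2],[-17.5,2.2,-2],[-22,3,-2],[-26.5,3.5,-2],[-31,4,-2]],"hand":[-1,-1,-1,-1,-1,-1,-1,-1]}'
python3 -c "
from h import *
plan((507,-215,195),Rt(73.2))"
```

```text
time: 6.2
position: [497.5, -107.8, 197.1]
eef_rot: [-0.0, 0.803, 0.596, -0.0]
force: [1.3, 0.2, -0.3]
opening: 0.207
finger_force: 50.0
t 6.2 pos [ 497.5 -107.8  197.1] F [ 1.3  0.2 -0.3] op 0.207 shift cm [-9.99  4.01  0.2 ] turn [-0.001  0.    -0.001]
```

```bash
python3 -m crank '{"turn":[[0,0,0],[0,0,0],[0,0,0],[0,0,0],[0,0,0],[0,0,0]],"xyz":[[-3,1.2,0],[-6,2.4,0],[-8.5,3.5,0],[-10,4,0],[-10,4,0],[-10,4,0]],"hand":[-1,-1,-1,-1,-1,-1]}'
python3 - <<'E'
from h import *
st=state(); p,d=snapshot("wrist"); cv2.imwrite("pics/w3.png",p); np.save("w3.npy",d)
print(np.round(st["position"],2), st["eef_rot"])
c=get_calibration("wrist")
for t in("heater","well_nominal"):
    print(t,[(np.round(r["point"],1),round(r["p"],2),at_z("wrist",r["point"],70 if "w" in t[0] else 0,st).round(1)) for r in place_of("wrist",t)][:3])
print(trace("wrist","go_pin")[:1] and [ (r["point"],r["p"]) for r in trace("wrist","go_pin")])
E
```

```text
time: 6.8
position: [507.5, -211.9, 197.0]
eef_rot: [-0.001, 0.803, 0.596, -0.0]
force: [0.2, 0.3, -1.0]
opening: 0.211
finger_force: 50.0
[ 507.51 -211.85  196.99] [-8.73207769e-04  8.02652423e-01  5.96446414e-01 -1.79949118e-05]
heater [(array([273.6, 119.6]), 0.58, array([ 521.7, -147.4,    0. ]))]
well_nominal [(array([271.6, 120.3]), 0.94, array([ 521.7, -146.1,   70. ]))]
[([280.0, 269.4], 0.59)]
```

View pics/w3.png

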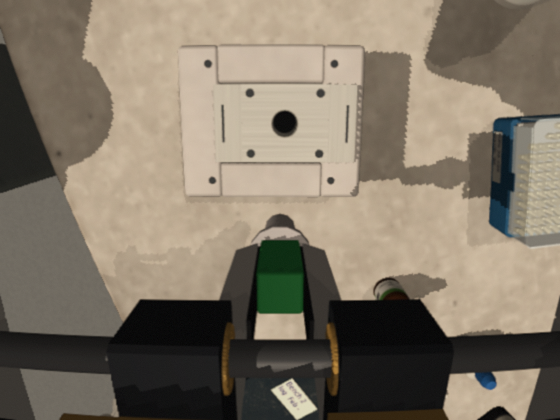

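The picture shows the plate square to the hand, the well at (285,123), the pin held upright with its foot at (279,217), and the bottle at (390,290). Now I'll fit the well and check the pin in the hand.

```bash
cat >> h.py <<'E'
def pix(name,X,st=None):
    c=get_calibration(name)
    if "R" in c: q=np.array(c["R"])@X+c["t"]
    else:
        H=np.array(c["hand_eye"]); st=st or state(); T=q2R(st["eef_rot"]); q=H[:3,:3].T@(T.T@(np.array(X)-st["position"])-H[:3,3])
    x=q[:2]/q[2]; x=x*(1+c["k1"]*(x@x)); return x*[c["fx"],c["fy"]]+[c["cx"],c["cy"]]
E
python3 - <<'E'
from h import *
p=cv2.imread("pics/w3.png"); st={"position":np.array([507.51,-211.85,196.99]),"eef_rot":[-8.73e-4,.802652,.596446,0]}
g=cv2.cvtColor(p,cv2.COLOR_BGR2GRAY); 
for th in(50,70,90,110):
    w=g[105:142,265:305]; m=(w<th).astype(np.uint8); k,l,s,c=cv2.connectedComponentsWithStats(m); i=1+s[1:,4].argmax()
    cc=c[i]+[265,105]; e=s[i]; edges=[(265+e[0]-.5,cc[1]),(265+e[0]+e[2]-.5,cc[1]),(cc[0],105+e[1]-.5),(cc[0],105+e[1]+e[3]-.5)]
    print(th,cc.round(1),s[i],at_z("wrist",cc,70,st).round(1),[at_z("wrist",q,70,st)[:2].round(1).tolist() for q in edges])
# housing from depth
d=np.load("w3.npy"); P=cloud("wrist",d,np.ones(d.shape,bool),st)
m=(P[:,2]>58)&(P[:,2]<80)&(np.hypot(P[:,0]-520,P[:,1]+148)<110)
r=cv2.minAreaRect(P[m][:,:2].astype(np.float32)); print(r,np.percentile(P[m][:,2],[5,50,95]))
for z in (66,70): print([at_z("wrist",q,z,st)[:2].round(1).tolist() for q in((182,45),(361,46),(358,195),(186,195),(217,85),(354,85),(354,161),(217,161))])
T=q2R(st["eef_rot"])
for z in(55.5,10.5): print("pin axis px",z,pix("wrist",st["position"]+T@[0,0,z],st))
print([g[200:240,x].tolist() for x in(279,)], g[222,255:305].tolist())
b=at_z("top",(390,176),35); print("bottle",b)
cv2.imwrite("pics/w3c.png",cv2.resize(p[80:260,200:380],(600,600),interpolation=cv2.INTER_CUBIC))
E
```

```text
50 [284.2 122.2] [  8   6  23  23 410] [ 531.  -150.5   70. ] [[521.9, -147.7], [539.6, -153.0], [533.6, -141.6], [528.4, -159.1]]
70 [284.3 123. ] [  8   6  24  25 471] [ 530.8 -151.1   70. ] [[521.7, -148.4], [540.2, -153.9], [533.6, -141.6], [528.0, -160.6]]
90 [284.2 123.1] [  7   6  25  26 501] [ 530.7 -151.1   70. ] [[520.9, -148.2], [540.2, -154.0], [533.6, -141.6], [527.7, -161.4]]
110 [284.2 123.2] [  7   5  25  27 525] [ 530.7 -151.2   70. ] [[520.9, -148.3], [540.2, -154.0], [533.8, -140.9], [527.7, -161.4]]
((520.3552856445312, -148.223876953125), (123.98664855957031, 150.82345581054688), 73.16755676269531) [64.69363582 66.70025995 70.9715388 ]
[[471.1, -69.1], [605.9, -110.7], [574.1, -226.9], [433.0, -184.6], [487.9, -106.7], [593.0, -138.2], [577.8, -197.6], [468.2, -164.8]]
[[471.9, -70.0], [604.9, -111.1], [573.5, -225.8], [434.3, -184.0], [488.4, -107.2], [592.2, -138.2], [577.2, -196.9], [469.0, -164.4]]
pin axis px 55.5 [277.6813904  227.18459505]
pin axis px 10.5 [277.25401236 252.48906964]
[[153, 154, 159, 168, 171, 171, 172, 173, 175, 175, 176, 176, 170, 136, 75, 51, 52, 54, 55, 54, 54, 54, 54, 53, 54, 56, 79, 131, 169, 178, 178, 176, 176, 176, 177, 176, 162, 124, 107, 93]] [184, 184, 183, 183, 183, 182, 182, 184, 184, 185, 177, 139, 103, 88, 85, 81, 79, 76, 71, 67, 64, 60, 58, 57, 54, 53, 54, 54, 52, 53, 53, 52, 54, 53, 54, 53, 51, 60, 106, 162, 181, 183, 183, 183, 184, 183, 184, 183, 185, 184]
bottle [ 582.66208954 -357.83217006   35.        ]
```

View pics/w3c.png

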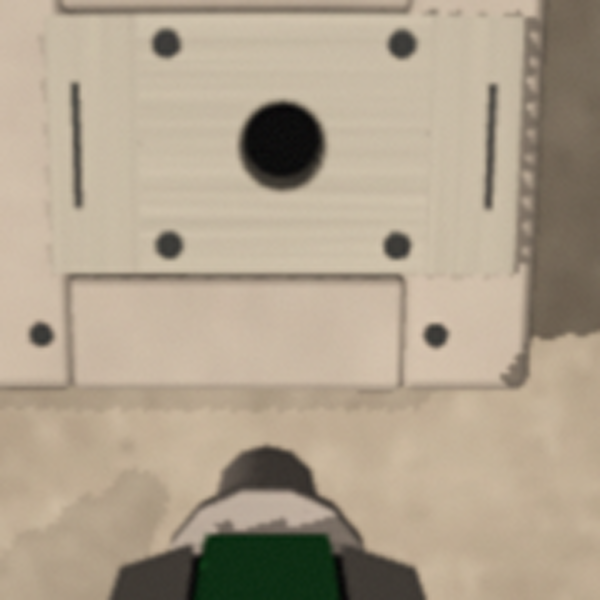

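The crop confirms it: the well is 1 cm off centre, with a clean mouth. The pin's shank sits about 2 px to the right of its nominal place. I'll check the foot's edges against the model to get well-minus-foot from the same camera.

```bash
cat >> h.py <<'E'
YAW=73.2; hx=np.array([np.cos(np.radians(-16.8)),np.sin(np.radians(-16.8)),0]); hy=np.array([-hx[1],hx[0],0])
def tcp_for(L,tilt,off=0.):
    # TCP so that the low (-x) foot corner is at L with tool tilted by tilt deg (top toward robot)
    R=Rt(YAW,-tilt); return np.array(L)-R@[0,-10+off,55.5],R
def low(st=None,off=0.):
    st=st or state(); T=q2R(st["eef_rot"]); return np.array(st["position"])+T@[0,-10+off,55.5]
def rep(C,st=None):
    st=st or state(); T=q2R(st["eef_rot"]); L=low(st)-C; f=np.array(st["force"])
    print("low corner rel well hx,hy,z",(L@hx).round(2),(L@hy).round(2),L[2].round(2),"tilt",np.degrees(np.arccos(-T[2,2])).round(1),"F hx,hy,z",(f@hx).round(1),(f@hy).round(1),f[2].round(1),"tau",np.round(st["wrist_torque"],2),"t",round(st["time"],2))
E
python3 - <<'E'
from h import *
st={"position":np.array([507.51,-211.85,196.99]),"eef_rot":[-8.73e-4,.802652,.596446,0]}
T=q2R(st["eef_rot"])
a=np.linspace(0,2*np.pi,72,endpoint=False)
for r,z in((10,54.9),(9.4,55.5),(10,49)):
    q=np.array([pix("wrist",st["position"]+T@[r*np.cos(t),r*np.sin(t),z],st) for t in a]); print(r,z,"rowmin",q[:,1].min().round(1),"colrange",q[:,0].min().round(1),q[:,0].max().round(1))
g=cv2.cvtColor(cv2.imread("pics/w3.png"),cv2.COLOR_BGR2GRAY).astype(int)
for row in(218,220,222,224,226): 
    m=np.nonzero(g[row,250:310]<120)[0]+250; print(row,m.min(),m.max())
C=np.array([529.9,-150.9,70]); 
p,R=tcp_for(C+hx*-6+[0,0,25],18); plan(p,R); rep(C)
E
```

```text
10 54.9 rowmin 212.8 colrange 262.5 292.9
9.4 55.5 rowmin 213.5 colrange 263.4 291.9
10 49 rowmin 215.3 colrange 262.1 293.2
218 270 290
220 268 292
222 267 293
224 267 293
226 266 294
t 7.05 pos [ 508.2 -211.2  197.5] F [-0.4  0.1 -1.8] op 0.211 shift cm [ 6.41 -1.01  4.67] turn [-0.314 -0.001  0.003]
low corner rel well hx,hy,z -13.36 -64.06 72.02 tilt 0.0 F hx,hy,z -0.4 -0.0 -1.8 tau [-0.07 -0.06  0.  ] t 7.05
```

```bash
python3 -m crank '{"turn":[[-0.05,0,0],[-0.11,0,0],[-0.18,0,0],[-0.25,0,0],[-0.31,0,0],[-0.316,0,0],[-0.316,0,0],[-0.316,0,0]],"xyz":[[1,-0.1,0.5],[2.5,-0.3,1.5],[4.1,-0.6,3],[5.5,-0.8,4],[6.4,-1,4.7],[6.4,-1,4.7],[6.4,-1,4.7],[6.4,-1,4.7]],"hand":[-1,-1,-1,-1,-1,-1,-1,-1]}'
python3 - <<'E'
from h import *
C=np.array([529.3,-150.7,70]); rep(C)
p,R=tcp_for(C+hx*-6+[0,0,5],18); plan(p,R)
st=state();pic,d=snapshot("wrist"); rep(C); cv2.imwrite("pics/w4.png",cv2.resize(pic[100:310,140:420],(800,600)))
E
```

```text
time: 7.85
position: [518.4, -149.1, 152.0]
eef_rot: [0.127, 0.792, 0.589, 0.094]
force: [0.7, -0.2, -0.5]
opening: 0.207
finger_force: 50.0
low corner rel well hx,hy,z -3.06 -1.66 26.14 tilt 18.2 F hx,hy,z 0.7 0.0 -0.5 tau [0.06 0.1  0.05] t 7.85
t 7.85 pos [ 518.4 -149.1  152. ] F [ 0.7 -0.2 -0.5] op 0.207 shift cm [ 0.17 -0.92  1.92] turn [0.004 0.    0.001]
low corner rel well hx,hy,z -2.92 -1.82 26.12 tilt 18.2 F hx,hy,z 0.5 -0.4 -0.7 tau [0.  0.1 0. ] t 7.9
```

View pics/w4.png

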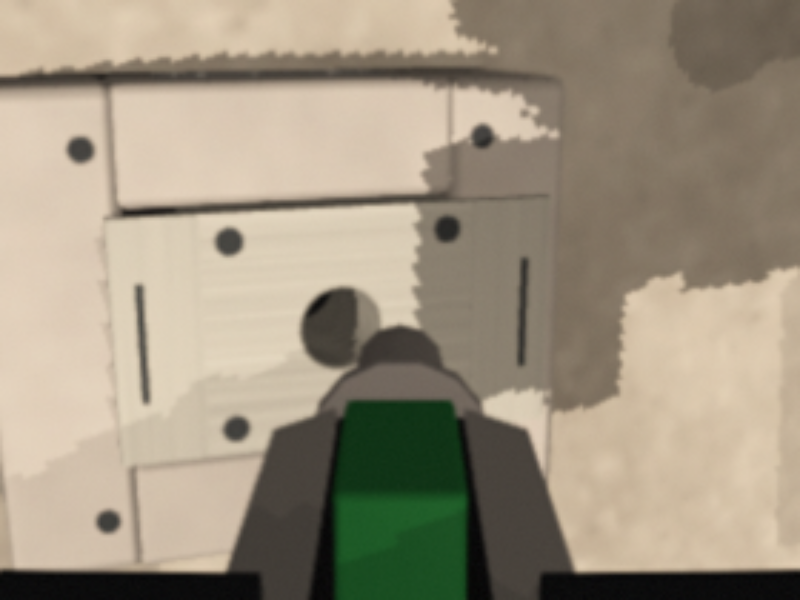

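The view shows the tilted pin with its foot at (400,340) and the well mouth just beyond it at (340,325), which fits my numbers. I'll move down to 5 mm above the mouth.

```bash
python3 -m crank '{"turn":[[0,0,0],[0,0,0],[0,0,0],[0,0,0],[0,0,0],[0,0,0],[0,0,0]],"xyz":[[0.08,-0.3,0.4],[0.15,-0.6,0.9],[0.18,-0.8,1.4],[0.18,-0.9,1.8],[0.18,-0.93,1.95],[0.18,-0.93,1.95],[0.18,-0.93,1.95]],"hand":[-1,-1,-1,-1,-1,-1,-1]}'
python3 - <<'E'
from h import *
C=np.array([529.3,-150.7,70]); rep(C)
p,R=tcp_for(C+hx*-6+[0,0,-1.5],18); plan(p,R)
E
```

```text
time: 8.6
position: [515.0, -145.8, 129.1]
eef_rot: [0.126, 0.792, 0.589, 0.094]
force: [0.2, 0.5, -1.3]
opening: 0.212
finger_force: 50.0
low corner rel well hx,hy,z -7.35 0.53 3.25 tilt 18.1 F hx,hy,z 0.0 0.6 -1.3 tau [ 0.01  0.08 -0.02] t 8.6
t 8.6 pos [ 515.  -145.8  129.1] F [ 0.2  0.5 -1.3] op 0.212 shift cm [-0.05 -0.01  0.5 ] turn [ 0.002 -0.     0.001]
```

```bash
python3 -m crank '{"turn":[[0,0,0],[0,0,0],[0,0,0],[0,0,0],[0,0,0],[0,0,0],[0,0,0],[0,0,0]],"xyz":[[-0.03,0,0.08],[-0.03,0,0.16],[-0.03,0,0.23],[-0.03,0,0.3],[-0.03,0,0.36],[-0.03,0,0.42],[-0.03,0,0.48],[-0.03,0,0.5]],"hand":[-1,-1,-1,-1,-1,-1,-1,-1]}'
python3 - <<'E'
from h import *
C=np.array([529.3,-150.7,70]); rep(C)
p,R=tcp_for(C+hx*-9+[0,0,-2],18); plan(p,R)
E
```

```text
time: 9.4
position: [516.2, -146.4, 124.2]
eef_rot: [0.126, 0.792, 0.589, 0.094]
force: [0.0, 0.8, -0.7]
opening: 0.208
finger_force: 50.0
low corner rel well hx,hy,z -6.04 0.3 -1.7 tilt 18.1 F hx,hy,z -0.2 0.8 -0.7 tau [-0.02  0.08 -0.  ] t 9.4
t 9.4 pos [ 516.2 -146.4  124.2] F [ 0.   0.8 -0.7] op 0.208 shift cm [-0.03 -0.28 -0.06] turn [ 0.002 -0.     0.001]
```

```bash
python3 -m crank '{"turn":[[0,0,0],[0,0,0],[0,0,0],[0,0,0],[0,0,0],[0,0,0],[0,0,0],[0,0,0]],"xyz":[[0,-0.03,0.05],[0,-0.03,0.1],[0,-0.08,0.08],[0,-0.13,0.07],[0,-0.18,0.05],[0,-0.23,0.03],[0,-0.27,0.02],[0,-0.32,0]],"hand":[-1,-1,-1,-1,-1,-1,-1,-1]}'
python3 - <<'E'
from h import *
C=np.array([529.3,-150.7,70]); rep(C)
E
```

```text
time: 10.2
position: [513.3, -145.6, 123.3]
eef_rot: [0.126, 0.792, 0.589, 0.094]
force: [0.3, 0.2, -0.4]
opening: 0.208
finger_force: 50.0
low corner rel well hx,hy,z -9.08 0.27 -2.59 tilt 18.1 F hx,hy,z 0.2 0.3 -0.4 tau [-0.04  0.11  0.03] t 10.2
```

Still free at 2.6 mm deep, so I'll keep feeling toward the -x wall.

```bash
python3 -m crank '{"turn":[[0,0,0],[0,0,0],[0,0,0],[0,0,0]],"xyz":[[0,-0.03,-0.01],[0,-0.06,-0.02],[0,-0.09,-0.03],[0,-0.11,-0.035]],"hand":[-1,-1,-1,-1]}'
python3 - <<'E'
from h import *
C=np.array([529.3,-150.7,70]); rep(C)
E
```

```text
time: 10.6
position: [512.5, -145.4, 123.5]
eef_rot: [0.127, 0.792, 0.589, 0.094]
force: [1.1, -0.2, -0.8]
opening: 0.21
finger_force: 50.0
low corner rel well hx,hy,z -9.82 0.22 -2.39 tilt 18.2 F hx,hy,z 1.1 0.2 -0.8 tau [ 0.01 -0.06 -0.02] t 10.6
```

```bash
python3 -m crank '{"turn":[[0,0,0],[0,0,0],[0,0,0]],"xyz":[[0,-0.02,-0.007],[0,-0.04,-0.013],[0,-0.05,-0.016]],"hand":[-1,-1,-1]}'
python3 - <<'E'
from h import *
C=np.array([529.3,-150.7,70]); rep(C)
E
```

```text
time: 10.9
position: [512.3, -145.4, 123.7]
eef_rot: [0.127, 0.792, 0.589, 0.094]
force: [2.3, 0.5, -1.2]
opening: 0.212
finger_force: 50.0
low corner rel well hx,hy,z -10.02 0.16 -2.18 tilt 18.2 F hx,hy,z 2.1 1.1 -1.2 tau [-0.18 -0.34 -0.01] t 10.9
```

```bash
python3 -m crank '{"turn":[[0,0,0],[0,0,0],[0,0,0]],"xyz":[[0,-0.02,-0.007],[0,-0.04,-0.013],[0,-0.05,-0.016]],"hand":[-1,-1,-1]}'
python3 - <<'E'
from h import *
C=np.array([529.3,-150.7,70]); rep(C)
E
```

```text
time: 11.2
position: [512.0, -145.3, 123.8]
eef_rot: [0.127, 0.792, 0.589, 0.094]
force: [4.2, -1.2, -1.0]
opening: 0.212
finger_force: 50.0
low corner rel well hx,hy,z -10.26 0.13 -2.04 tilt 18.2 F hx,hy,z 4.4 0.1 -1.0 tau [-0.29 -0.77 -0.04] t 11.2
```

The wall was felt at the predicted place. Next I'll straighten about the low edge, after computing the intermediate poses.

Run:
```python
from h import *
C=np.array([529.3,-150.7,70]); st=state()
for k,t in enumerate((15.5,13,10.5,8,6,4,2,0)):
    p,R=tcp_for(C+hx*(-9.7-0.03*k)+hy*.1+[0,0,-2.0],t); plan(p,R,st)
```

```text
t 11.2 pos [ 512.  -145.3  123.8] F [ 4.2 -1.2 -1. ] op 0.212 shift cm [-0.    0.32  0.07] turn [ 0.048 -0.     0.001]
t 11.2 pos [ 512.  -145.3  123.8] F [ 4.2 -1.2 -1. ] op 0.212 shift cm [-0.    0.55  0.13] turn [ 0.091 -0.     0.001]
t 11.2 pos [ 512.  -145.3  123.8] F [ 4.2 -1.2 -1. ] op 0.212 shift cm [-0.    0.79  0.2 ] turn [ 0.135 -0.     0.001]
t 11.2 pos [ 512.  -145.3  123.8] F [ 4.2 -1.2 -1. ] op 0.212 shift cm [-0.    1.02  0.28] turn [0.178 0.    0.001]
t 11.2 pos [ 512.  -145.3  123.8] F [ 4.2 -1.2 -1. ] op 0.212 shift cm [-0.    1.2   0.35] turn [0.213 0.    0.001]
t 11.2 pos [ 512.  -145.3  123.8] F [ 4.2 -1.2 -1. ] op 0.212 shift cm [-0.    1.37  0.42] turn [0.248 0.    0.001]
t 11.2 pos [ 512.  -145.3  123.8] F [ 4.2 -1.2 -1. ] op 0.212 shift cm [-0.01  1.55  0.51] turn [0.283 0.    0.001]
t 11.2 pos [ 512.  -145.3  123.8] F [ 4.2 -1.2 -1. ] op 0.212 shift cm [-0.01  1.72  0.6 ] turn [0.318 0.    0.001]
```

```bash
python3 -m crank '{"turn":[[0.024,0,0],[0.048,0,0],[0.07,0,0],[0.091,0,0],[0.113,0,0],[0.135,0,0],[0.157,0,0],[0.178,0,0]],"xyz":[[0,0.17,0.035],[0,0.32,0.07],[0,0.43,0.1],[0,0.55,0.13],[0,0.67,0.165],[0,0.79,0.2],[0,0.9,0.24],[0,1.02,0.28]],"hand":[-1,-1,-1,-1,-1,-1,-1,-1]}'
python3 - <<'E'
from h import *
C=np.array([529.3,-150.7,70]); rep(C); st=state()
for t in (6,4,2,0):
    p,R=tcp_for(C+hx*-9.9+hy*.1+[0,0,-2.0],t); plan(p,R,st)
E
```

```text
time: 12.0
position: [521.7, -148.2, 124.0]
eef_rot: [0.055, 0.801, 0.595, 0.041]
force: [1.8, -1.2, 1.7]
opening: 0.209
finger_force: 50.0
low corner rel well hx,hy,z -10.36 0.15 -2.39 tilt 7.8 F hx,hy,z 2.0 -0.6 1.7 tau [-0.36 -0.62 -0.  ] t 12.0
t 12.0 pos [ 521.7 -148.2  124. ] F [ 1.8 -1.2  1.7] op 0.209 shift cm [-0.01  0.23  0.  ] turn [0.032 0.    0.001]
t 12.0 pos [ 521.7 -148.2  124. ] F [ 1.8 -1.2  1.7] op 0.209 shift cm [-0.01  0.42  0.05] turn [0.067 0.    0.001]
t 12.0 pos [ 521.7 -148.2  124. ] F [ 1.8 -1.2  1.7] op 0.209 shift cm [-0.01  0.61  0.1 ] turn [0.102 0.    0.001]
t 12.0 pos [ 521.7 -148.2  124. ] F [ 1.8 -1.2  1.7] op 0.209 shift cm [-0.01  0.8   0.16] turn [0.137 0.    0.001]
```

```bash
python3 -m crank '{"turn":[[0.016,0,0],[0.032,0,0],[0.05,0,0],[0.067,0,0],[0.085,0,0],[0.102,0,0],[0.12,0,0],[0.137,0,0]],"xyz":[[0,0.12,0],[0,0.23,0],[0,0.33,0.025],[0,0.42,0.05],[0,0.52,0.075],[0,0.61,0.1],[0,0.7,0.13],[0,0.8,0.16]],"hand":[-1,-1,-1,-1,-1,-1,-1,-1]}'
python3 - <<'E'
from h import *
C=np.array([529.3,-150.7,70]); rep(C)
p,R=tcp_for(C+hx*-10+hy*0+[0,0,-5.0],0); plan(p,R)
E
```

```text
time: 12.8
position: [529.0, -150.3, 123.1]
eef_rot: [-0.0, 0.802, 0.597, -0.0]
force: [1.9, -2.0, 0.8]
opening: 0.211
finger_force: 50.0
low corner rel well hx,hy,z -10.46 0.23 -2.37 tilt 0.1 F hx,hy,z 2.4 -1.4 0.8 tau [-0.48 -0.48 -0.02] t 12.8
t 12.8 pos [ 529.  -150.3  123.1] F [ 1.9 -2.   0.8] op 0.211 shift cm [-0.02  0.04  0.26] turn [-0.001  0.     0.001]
```

Upright at 2.4 mm deep, with the wall pushing lightly toward +x/-y. I'll yield that way and slide down.

```bash
python3 -m crank '{"turn":[[0,0,0],[0,0,0],[0,0,0],[0,0,0],[0,0,0],[0,0,0],[0,0,0]],"xyz":[[-0.01,0.02,0],[-0.02,0.04,0],[-0.02,0.04,0.05],[-0.02,0.04,0.1],[-0.02,0.04,0.15],[-0.02,0.04,0.2],[-0.02,0.04,0.25]],"hand":[-1,-1,-1,-1,-1,-1,-1]}'
python3 - <<'E'
from h import *
C=np.array([529.3,-150.7,70]); rep(C)
E
```

```text
time: 13.5
position: [529.1, -150.4, 120.5]
eef_rot: [-0.0, 0.802, 0.597, 0.0]
force: [0.9, -1.2, -0.9]
opening: 0.21
finger_force: 50.0
low corner rel well hx,hy,z -10.32 0.21 -4.96 tilt 0.0 F hx,hy,z 1.2 -0.9 -0.9 tau [-0.16 -0.2   0.01] t 13.5
```

```bash
python3 -m crank '{"turn":[[0,0,0],[0,0,0],[0,0,0],[0,0,0],[0,0,0],[0,0,0],[0,0,0],[0,0,0]],"xyz":[[-0.01,0.02,0.1],[-0.01,0.02,0.2],[-0.01,0.02,0.3],[-0.01,0.02,0.4],[-0.01,0.02,0.5],[-0.01,0.02,0.6],[-0.01,0.02,0.7],[-0.01,0.02,0.8]],"hand":[-1,-1,-1,-1,-1,-1,-1,-1]}'
python3 - <<'E'
from h import *
C=np.array([529.3,-150.7,70]); rep(C)
E
```

```text
time: 14.3
position: [529.6, -150.8, 112.7]
eef_rot: [0.0, 0.802, 0.597, 0.0]
force: [-0.6, 0.1, -0.5]
opening: 0.208
finger_force: 50.0
low corner rel well hx,hy,z -9.62 0.0 -12.8 tilt 0.1 F hx,hy,z -0.6 -0.1 -0.5 tau [-0.04 -0.05  0.04] t 14.3
```

Free and centred, so I'll carry on down.

```bash
python3 -m crank '{"turn":[[0,0,0],[0,0,0],[0,0,0],[0,0,0],[0,0,0],[0,0,0],[0,0,0],[0,0,0]],"xyz":[[0,0,0.12],[0,0,0.25],[0,0,0.38],[0,0,0.51],[0,0,0.64],[0,0,0.77],[0,0,0.9],[0,0,1.0]],"hand":[-1,-1,-1,-1,-1,-1,-1,-1]}'
python3 - <<'E'
from h import *
C=np.array([529.3,-150.7,70]); rep(C)
E
python3 -m crank '{"turn":[[0,0,0],[0,0,0],[0,0,0],[0,0,0],[0,0,0],[0,0,0],[0,0,0],[0,0,0]],"xyz":[[0,0,0.12],[0,0,0.25],[0,0,0.38],[0,0,0.51],[0,0,0.64],[0,0,0.77],[0,0,0.9],[0,0,1.0]],"hand":[-1,-1,-1,-1,-1,-1,-1,-1]}'
python3 - <<'E'
from h import *
C=np.array([529.3,-150.7,70]); rep(C)
E
```

```text
time: 15.1
position: [529.6, -150.8, 102.6]
eef_rot: [0.0, 0.802, 0.597, 0.0]
force: [0.7, 0.6, -1.2]
opening: 0.211
finger_force: 50.0
low corner rel well hx,hy,z -9.63 -0.02 -22.88 tilt 0.0 F hx,hy,z 0.5 0.8 -1.2 tau [-0.06 -0.06  0.06] t 15.1
time: 15.9
position: [529.6, -150.8, 92.7]
eef_rot: [0.0, 0.802, 0.597, 0.0]
force: [-0.6, -0.2, -0.7]
opening: 0.209
finger_force: 50.0
low corner rel well hx,hy,z -9.61 -0.02 -32.86 tilt 0.1 F hx,hy,z -0.5 -0.3 -0.7 tau [-0.07 -0.02 -0.02] t 15.9
```

```bash
python3 -m crank '{"turn":[[0,0,0],[0,0,0],[0,0,0],[0,0,0],[0,0,0],[0,0,0],[0,0,0],[0,0,0]],"xyz":[[0,0,0.12],[0,0,0.25],[0,0,0.38],[0,0,0.51],[0,0,0.64],[0,0,0.77],[0,0,0.88],[0,0,0.95]],"hand":[-1,-1,-1,-1,-1,-1,-1,-1]}'
python3 - <<'E'
from h import *
C=np.array([529.3,-150.7,70]); rep(C)
E
```

```text
time: 16.7
position: [529.6, -150.8, 83.1]
eef_rot: [0.0, 0.802, 0.597, 0.0]
force: [-0.5, 0.4, -1.8]
opening: 0.212
finger_force: 50.0
low corner rel well hx,hy,z -9.66 -0.01 -42.39 tilt 0.0 F hx,hy,z -0.6 0.2 -1.8 tau [-0.01 -0.06  0.01] t 16.7
```

```bash
python3 -m crank '{"turn":[[0,0,0],[0,0,0],[0,0,0],[0,0,0],[0,0,0],[0,0,0]],"xyz":[[0,0,0.03],[0,0,0.06],[0,0,0.1],[0,0,0.14],[0,0,0.18],[0,0,0.2]],"hand":[-1,-1,-1,-1,-1,-1]}'
python3 - <<'E'
from h import *
C=np.array([529.3,-150.7,70]); rep(C)
E
```

```text
time: 17.3
position: [529.7, -150.8, 81.2]
eef_rot: [0.0, 0.802, 0.597, 0.0]
force: [0.3, 0.7, -0.3]
opening: 0.212
finger_force: 50.0
low corner rel well hx,hy,z -9.57 -0.02 -44.27 tilt 0.1 F hx,hy,z 0.1 0.8 -0.3 tau [ 0.01  0.   -0.01] t 17.3
```

```bash
python3 -m crank '{"turn":[[0,0,0],[0,0,0],[0,0,0],[0,0,0]],"xyz":[[0,0,0.02],[0,0,0.04],[0,0,0.06],[0,0,0.07]],"hand":[-1,-1,-1,-1]}'
python3 - <<'E'
from h import *
C=np.array([529.3,-150.7,70]); rep(C)
E
```

```text
time: 17.7
position: [529.7, -150.8, 80.6]
eef_rot: [0.0, 0.802, 0.597, 0.0]
force: [-0.1, -0.2, -0.7]
opening: 0.21
finger_force: 50.0
low corner rel well hx,hy,z -9.57 -0.03 -44.95 tilt 0.1 F hx,hy,z -0.1 -0.3 -0.7 tau [-0.03 -0.05 -0.04] t 17.7
```

```bash
python3 -m crank '{"turn":[[0,0,0],[0,0,0],[0,0,0],[0,0,0]],"xyz":[[0,0,0.02],[0,0,0.03],[0,0,0.04],[0,0,0.05]],"hand":[-1,-1,-1,-1]}'
python3 - <<'E'
from h import *
C=np.array([529.3,-150.7,70]); rep(C)
E
```

```text
time: 18.1
position: [529.7, -150.8, 80.5]
eef_rot: [0.0, 0.802, 0.597, 0.0]
force: [-2.2, 0.9, 3.2]
opening: 0.209
finger_force: 50.0
low corner rel well hx,hy,z -9.52 -0.02 -45.01 tilt 0.1 F hx,hy,z -2.4 0.2 3.2 tau [0.12 0.29 0.02] t 18.1
```

The flange has landed (z force 3 N at exactly 45 mm deep). Letting go.

```bash
python3 -m crank '{"turn":[[0,0,0],[0,0,0],[0,0,0],[0,0,0],[0,0,0],[0,0,0]],"xyz":[[0,0,0],[0,0,0],[0,0,0],[0,0,0],[0,0,0],[0,0,0]],"hand":[-1,-1,-0.4,-0.3,-0.2,-0.1]}' 10
python3 - <<'E'
from h import *
C=np.array([529.3,-150.7,70]); rep(C); print(state()["opening"],state()["finger_force"])
E
```

```text
time: 18.7
position: [529.6, -150.8, 79.8]
eef_rot: [0.0, 0.802, 0.597, 0.0]
force: [0.0, -0.0, -0.6]
opening: 0.434
finger_force: 0.0
low corner rel well hx,hy,z -9.61 -0.02 -45.68 tilt 0.0 F hx,hy,z 0.0 -0.0 -0.6 tau [-0.06 -0.05 -0.03] t 18.7
0.4335787199999606 0.0
```

Free, so I'll rise straight up, back the hand off and look.

```bash
python3 -m crank '{"turn":[[0,0,0],[0,0,0],[0,0,0],[0,0,0],[0,0,0],[0,0,0],[0,0,0],[0,0,0]],"xyz":[[0,0,-0.5],[0,0,-1.5],[0,0,-3],[0,0,-5],[0,0,-7.5],[-2,0,-10],[-5,0,-11],[-7,0,-11]],"hand":[-0.1,-0.1,-0.1,-0.1,-0.1,-0.1,-0.1,-0.1]}'
python3 -m crank '{"turn":[[0,0,0],[0,0,0],[0,0,0]],"xyz":[[0,0,0],[0,0,0],[0,0,0]],"hand":[-0.1,-0.1,-0.1]}'
python3 - <<'E'
from h import *
st=state();p,d=snapshot("wrist"); cv2.imwrite("pics/w5.png",p[60:340])
s,ds=snapshot("scene")
g=p.astype(int); m=(g[...,1]>g[...,2]+40)&(g[...,1]>g[...,0]+30)
P=cloud("wrist",d,m,st); P=P[P[:,2]>60]; t=P[P[:,2]>np.percentile(P[:,2],90)-4]; print("grip top",t.mean(0).round(1),"want z",117)
v=cv2.resize(s[100:320,180:400],(500,500)); w=cv2.copyMakeBorder(p[60:340,100:400],0,220,0,0,cv2.BORDER_CONSTANT)
cv2.imwrite("pics/end.png",np.hstack([v,w]))
E
```

```text
time: 19.5
position: [511.1, -220.2, 194.8]
eef_rot: [0.004, 0.802, 0.597, 0.001]
force: [-0.5, -0.7, -0.2]
opening: 0.448
finger_force: 0.0
time: 19.8
position: [509.5, -216.9, 190.2]
eef_rot: [0.0, 0.802, 0.597, 0.0]
force: [-0.1, 0.4, -0.3]
opening: 0.449
finger_force: 0.0
grip top [ 530.8 -151.2  117.1] want z 117
```

View pics/end.png

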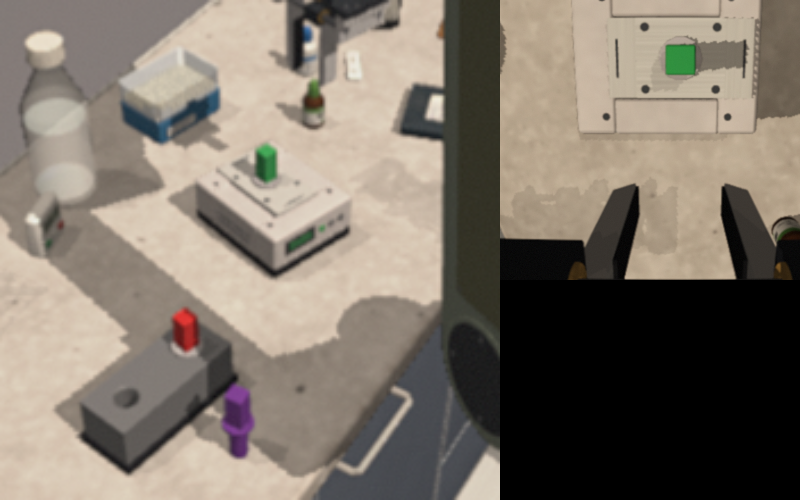

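The pictures show the green pin upright in the well at (266,165), with its flange on the plate and its top at 117.1 mm (117 expected). The red pin is still in the stand, the bottle stands where it was, and the hand is clear. Handing in.

```bash
python3 -c "
from workcell import *
print(close_job())"
```

```text
the job is handed in; nothing more can be done
None
```

The go pin is fully home in the heater's well with its flange flat on the plate and has been let go; the red pin and the bottle were not touched, forces read between moves stayed under about 5 N, and the job was handed in at about 20 s.

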